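Square up a parcel in the banding bed

ROBOT

A 7-joint arm with a two-finger parallel gripper is mounted at the origin on the work surface. World frame = base frame: x ahead of the robot, y to its left, z up, the work surface at z = 0. Lengths are in m, angles in rad, forces in N, time in s.
With the tool pointing down it reaches from about 0.4 to 0.9 m from the base axis. Payload 5.5 kg.
Tool frame: the origin (TCP) lies on the centre line of the jaws, within the pads' length; the fingertips stand 25 mm ahead of it and the grasp point (between the pads) lies 6 mm ahead of it (bot.nose_length is the distance from the TCP to the fingertips, in m); x points along the fingers, z is the direction in which the jaws open and shut, and the axes are right-handed (so a half turn about x gives the same grasp; the last joint's range is limited). The gripper opens to 92 mm and grips with 3 to 60 N. Pads are 19 mm wide; open, the fingers measure 130 mm over their backs; the gripper's body (75 mm by 190 mm) begins 47 mm behind the grasp point.
Start: joints at [1.499, 0.501, -0.427, 1.55, 0.221, 1.138, -0.21], TCP at [0.214, -0.614, 0.252] pointing down, gripper open.
Joint ranges: [-2.88, 2.88], [-0.31, 2.03], [-1.54, 1.56], [0.2, 2.42], [-1.41, 4.55], [0.19, 2.02], [-2.57, 2.57]. Speed limits (rad/s): [2.57, 2.57, 3.14, 3.14, 3.14, 3.14, 3.14].

INTERFACE

Orientations are given as a rotation vector (axis times angle).
In Python, from cell import bot, cams gives the robot as it stands.
- The arm moves only by the tool arm_command, never from a script. Its argument "motion" is a list of rows, each a list of 3 entries, a list of its own where there are three numbers: the shift along the world's x, y, z in cm, then the turn, a rotation vector about the world's x, y, z in rad, then the opening, from -1 (shut) to 1 (fully open). In form: [[[dx, dy, dz], [wx, wy, wz], claw], ...]. A call has 1 to 10 rows; each row shifts and turns the commanded pose from where the row before left it; what a row does not reach is not made up. A row lasts 1/8 s, in which the tool goes at most 62.5 mm and 10.7 degrees, less where a joint would pass 70% of its speed; a pose out of reach is approached as far as the arm can. A call with a gripper value outside its range is refused whole. The fingers move at their own pace and stop on an object; "force" is the grip in N (left out, the last holds). Time passes only in rows, so rows that do not move let the fingers close. It gives the time, the measured TCP pose, the force and the opening at its end, in the units of the state.
- bot.sense(): the state, without advancing time (a new reading comes with each control period).
- cams.snapshot(name): name is "scene" or "side" or "wrist"; returns (picture, depth): 384x512x3 uint8, red, green, blue; 384x512 float32, m along the optical axis (not along the pixel's ray), 0 where there is no reading.
- cams.camera_model(name): a dict with "intrinsics" (3x3 intrinsics, pixels), "R" (3x3) and "t" (3): a world point X has camera coordinates R X + t; the wrist camera has in their place "tool_from_camera" (4x4, takes a point from camera to tool coordinates, whose origin is the TCP and whose axes are the tool frame's). Camera axes: x right, y down, z forward; pixel columns grow to the right and rows downward; lengths in m; the calibration is good to about 2 mm. A picture is of the moment at which its call begins: read the wrist's pose just before it. camera_model takes no time and is no camera call.
- bot.finish_job(): hands the job in, once; it reports no verdict.
The state is a dict: "time_s": time; "joint_positions": joint angles; "dq": joint speeds; "joint_torque": joint torques, N m; "tcp_pos": TCP position; "eef_rot": TCP orientation; "contact_force": force on the tool from outside, world axes, zero at the start; "torque": the same for the moment, N m; "grip_width": finger opening in m.
Only numpy, scipy, OpenCV 4.12 (cv2) and the standard library are available. Lean on these libraries where they do the work, as an engineer would, in place of code of your own. Each camera call takes 0.05 s, during which the arm holds its last target.

TASK

Tip the tall carton over on to its side in the banding bed, by pushing high on its face with its foot against the bed's front edge, and slide it home, square against the back ledge. Then stack the two smaller boxes on top, the larger first, each set flat, lengthwise and central on the one below so that its base is fully supported. Do not touch the drying rail that stands over the front of the bed, and leave the jars and the other things on the bench alone.

Things in the scene. Friction and masses are not known exactly. Their poses are not given: they have to be found in the camera images.
- bed: banding bed: plywood floor 15 mm thick fixed on the bench, 175 mm long (x) and 165 mm wide inside (y), open at its front, which looks to the robot's left. Origin on the bench below the floor's centre; x runs from the open front to the back ledge, roughly to the robot's right. Side ledges 12 mm thick, inner faces at y = -82.5 and +82.5 mm, tops 30 mm over the bench
- bed_mouth (a point): middle of the bed's open front edge, at the top of the floor (15 mm over the bench, bed x = -87.5 mm): a step up from the bench across the whole width, the stop against which the carton's foot is tipped
- bed_back (a point): foot of the back ledge's inner face, in the middle, on top of the floor (bed x = +87.5 mm). The ledge is 12 mm thick and stands 45 mm over the bench
- rack: pine drying rail, fixed, astride the mouth of the bed. Origin on the bench below the bar, in the bed's middle line. Bar: level, along its y from -175 to +260 mm, 35 mm wide (x), underside 260 mm and top 285 mm over the bench. Posts 30 mm square at y = -155 and +155 mm, on feet 100 mm long (x) and 34 mm wide. Flat ornaments lie on it; others hang 55 mm below the bar from y = 180 to 250 mm
- rail_under (a point): point on the bar's underside over the bed's middle line, 260 mm over the bench. The bar begins 40 to 80 mm beyond the carton face to be pushed, so an upright gripper cannot follow the push: lean it back by 30 to 50 degrees, away from the bed, fingers pointing towards the bed and down
- carton: tall closed cardboard carton, 0.4-0.7 kg, 90 mm deep (x), 120 mm wide (y), 160 mm high (z), upright at the open front of the bed, its foot 12 to 35 mm short of the front edge. Origin at the centre of its underside, x towards the bed. Slippery (friction about 0.3). Tipped, its z lies along the bed's x, its -x face is on top, 105 mm over the bench, and its foot end sticks out at the front until pushed home
- medium: the larger of the two smaller boxes, closed cardboard, 105 mm long (its x), 65 mm wide (its y), 50 mm high, about 0.16 kg, lying on the bench at the left or the right. Origin at the centre of its underside
- small: the smallest box, closed cardboard, 60 mm long (its x), 36 mm wide (its y), 32 mm high, about 0.05 kg, lying on the bench on the other side. Origin at the centre of its underside
- jar_a: bystander: glass paint jar, 48 mm across, 58 mm high, beyond the bed as seen from the robot; origin at the centre of its underside
- jar_b: bystander: glass paint jar, 48 mm across, 58 mm high, to the far right of the bed; origin at the centre of its underside
- bottle: bystander: amber glass bottle, 44 mm across, 95 mm high, on the right; origin at the centre of its underside
- brush_pot: bystander: white pot of brushes, 72 mm across, 85 mm high, 180 mm with the brushes, on the right; origin at the centre of its underside
- tape_roll: bystander: roll of paper tape lying flat, 76 mm across, 24 mm high, on the left; origin at the centre of its underside
- block: bystander: dark rubber sanding block, 70 x 45 x 28 mm, on the left; origin at the centre of its underside

How it is judged:
On the way, in this order (a step that is already met when the one before it is completed fails the run):
1. the carton lies on its side in the bed, its head towards the back ledge (angle between the z axis of carton and the x axis of bed, either way round below 0.2 rad and angle between carton's own z axis and vertical between 1.45 and 1.69 rad and x of carton in the frame of bed below -0.06 m and linear speed of carton below 0.05 m/s), for 0.2 s.
2. the larger of the smaller boxes rests flat on the carton, released, with the smallest not yet on it (x of medium in the frame of carton between -0.05 and -0.042 m and z of medium in the frame of carton between 0.05 and 0.11 m and y of medium in the frame of carton between -0.03 and 0.03 m and angle between medium's own z axis and vertical below 0.06 rad and contact force between the fingers and medium below 0.1 N and horizontal distance between small and medium above 0.05 m), for 0.2 s.
At the end, for the whole second after the job is handed in: carton flat on its side in the bed, square to 0.08 rad, head end within 6 mm of the back ledge; larger box flat, lengthwise on it (25 mm along, 20 mm across of centre); smallest on that (17 mm, 10 mm); both within 0.2 rad; all at rest, released (angle between the z axis of carton and the x axis of bed, either way round below 0.08 rad and angle between carton's own z axis and vertical between 1.5 and 1.64 rad and x of carton in the frame of bed between -0.079 and -0.066 m and z of carton in the frame of bed between 0.05 and 0.066 m and x of medium in the frame of carton between -0.05 and -0.042 m and z of medium in the frame of carton between 0.055 and 0.105 m and y of medium in the frame of carton between -0.02 and 0.02 m and angle between the x axis of medium and the z axis of carton, either way round below 0.2 rad and angle between each of medium, small's own z axis and vertical below 0.06 rad and z of small in the frame of medium between 0.047 and 0.055 m and x of small in the frame of medium between -0.017 and 0.017 m and y of small in the frame of medium between -0.01 and 0.01 m and angle between the x axis of small and the x axis of medium, either way round below 0.2 rad and linear speed of each of carton, medium, small below 0.02 m/s); the robot touches nothing.
It fails at once if the drying rail or its posts are touched (contact force between any of the arm, the fingers and rack above 1 N).
It fails at once if a jar, the bottle, the brush pot, the tape or the sanding block is shifted by more than 15 mm (distance of any of jar_a, jar_b, bottle, brush_pot, tape_roll, block from where it was at the start of the episode above 0.015 m).
It also fails if it takes over 72 s, if anything falls off the work surface, if the arm or the gripper's body presses on something with over 40 N, if the wrist force passes 120 N, or if a joint passes its speed limit or range.

## Working session

There is one attempt and no reset: what is moved stays moved. The work goes in short steps, Python scripts to look and compute and a tool call to move; the robot and the scene stay as the last step left them, time stands still between calls to the robot, and variables do not carry over. Pictures are saved under pics/ and viewed, and the job is handed in when it is done.

Besides the shell and the picture viewer there is one more tool, called after "Call:" as a command line: name --argument value ..., lists and objects as JSON in quotes. arm_command: Moves the arm, as the interface text tells. Its arguments: {"type":"object","properties":{"motion":{"type":"array","items":{"type":"array"}},"force":{"type":"number"}},"required":["motion"]}

```bash
ls; mkdir -p pics
python3 - <<'E'
from cell import bot, cams
import numpy as np, cv2
print(bot.sense())
for n in ["scene","side","wrist"]:
    m=cams.camera_model(n); print(n,{k:np.round(v,4).tolist() for k,v in m.items()})
    p,d=cams.snapshot(n); cv2.imwrite(f"pics/{n}0.png",p[:,:,::-1]); np.savez(f"pics/{n}0.npz",p=p,d=d)
E
```

```text
pics
{'time_s': 0.0, 'joint_positions': array([ 1.49920078,  0.50185694, -0.42675085,  1.55141386,  0.2208221 ,
        1.13829005, -0.21030184]), 'dq': array([-3.13229399e-04, -2.05954292e-03, -1.20489057e-03, -3.44576333e-04,
        8.59767961e-04, -2.33665416e-03, -2.63652393e-06]), 'joint_torque': array([-4.32717334e-04, -5.66597235e+01, -5.81550792e+00, -2.79107702e+01,
       -6.84630428e-02,  3.08326527e-02,  1.69172536e-04]), 'tcp_pos': array([ 0.21329436, -0.61333985,  0.25068407]), 'eef_rot': array([ 0.96027382,  1.35077271, -0.95839067]), 'contact_force': array([ 0.7511052 ,  0.2574952 , -0.67783246]), 'torque': array([-0.013264  , -0.01648162, -0.02236916]), 'grip_width': 0.09215904726129528}
scene {'intrinsics': [[357.79, 0.0, 252.1976], [0.0, 357.79, 187.8525], [0.0, 0.0, 1.0]], 'R': [[0.0498, 0.9988, 0.0019], [0.7134, -0.0342, -0.6999], [-0.699, 0.0362, -0.7142]], 't': [-0.0644, -0.2915, 1.6769]}
side {'intrinsics': [[472.1981, 0.0, 257.1736], [0.0, 472.1981, 195.3066], [0.0, 0.0, 1.0]], 'R': [[-0.5449, 0.8384, 0.0148], [0.6569, 0.4378, -0.6139], [-0.5211, -0.3247, -0.7893]], 't': [0.2964, -0.2732, 1.7051]}
wrist {'intrinsics': [[277.3329, 0.0, 254.081], [0.0, 277.3329, 193.182], [0.0, 0.0, 1.0]], 'tool_from_camera': [[-0.0003, -0.2914, 0.9566, -0.1332], [-0.0011, -0.9566, -0.2914, 0.0785], [1.0, -0.0011, -0.0, 0.0008], [0.0, 0.0, 0.0, 1.0]]}
```

View pics/scene0.png

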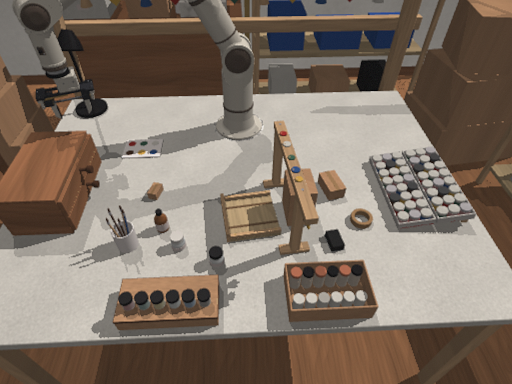

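View pics/side0.png

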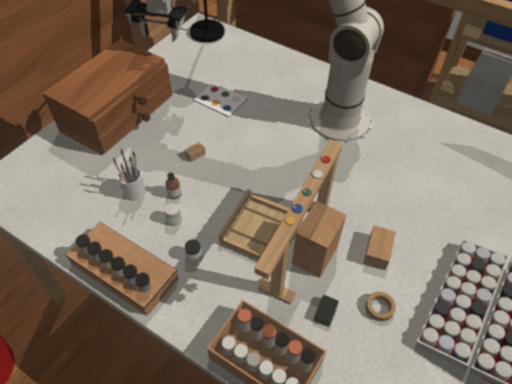

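View pics/wrist0.png

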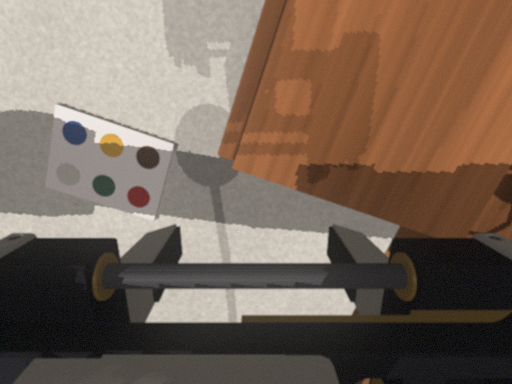

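The scene view shows the bed at (250,215), the carton at (300,200) behind the rail, the medium box at (332,183) and the small box at (155,190). Next I'll build a top-down height map from the depth.

```bash
cat > h.py <<'E'
import numpy as np, cv2
from cell import bot, cams
def cloud(n,d):
    m=cams.camera_model(n);K=np.array(m["intrinsics"])
    v,u=np.mgrid[0:d.shape[0],0:d.shape[1]]
    P=np.stack([(u-K[0,2])/K[0,0]*d,(v-K[1,2])/K[1,1]*d,d],-1)
    return (P-np.array(m["t"]))@np.array(m["R"])
def toolR(): 
    s=bot.sense(); return cv2.Rodrigues(s["eef_rot"])[0],s["tcp_pos"]
def wcloud(d,R,t):
    m=cams.camera_model("wrist");K=np.array(m["intrinsics"]);T=np.array(m["tool_from_camera"])
    v,u=np.mgrid[0:d.shape[0],0:d.shape[1]]
    P=np.stack([(u-K[0,2])/K[0,0]*d,(v-K[1,2])/K[1,1]*d,d],-1)
    return (P@T[:3,:3].T+T[:3,3])@R.T+t
E
python3 - <<'E'
from h import *
# top view: px = 0.0015 m ; image right = -y (bed x), up = +x
S=0.0015;x0,x1,y0,y1=0.25,0.95,-0.55,0.45
W=int((y1-y0)/S);H=int((x1-x0)/S)
for n in["scene","side"]:
    z=np.load(f"pics/{n}0.npz");P=cloud(n,z["d"]);ok=(z["d"]>0)
    X=P[ok];C=z["p"][ok]
    img=np.zeros((H,W,3),np.uint8);hm=np.full((H,W),-1.)
    r=((x1-X[:,0])/S).astype(int);c=((y1-X[:,1])/S).astype(int)
    g=(r>=1)&(r<H-1)&(c>=1)&(c<W-1)&(X[:,2]<.5)
    o=np.argsort(X[g][:,2])
    for dr in(-1,0,1):
        for dc in(-1,0,1):
            img[r[g][o]+dr,c[g][o]+dc]=C[g][o][:,::-1]
    cv2.imwrite(f"pics/top_{n}.png",img)
    b=X[(np.abs(X[:,2])<.02)];print(n,"bench z",np.median(b[:,2]))
E
```

```text
scene bench z 0.0022067387850418325
side bench z -0.0004517050003308901
```

View pics/top_scene.png

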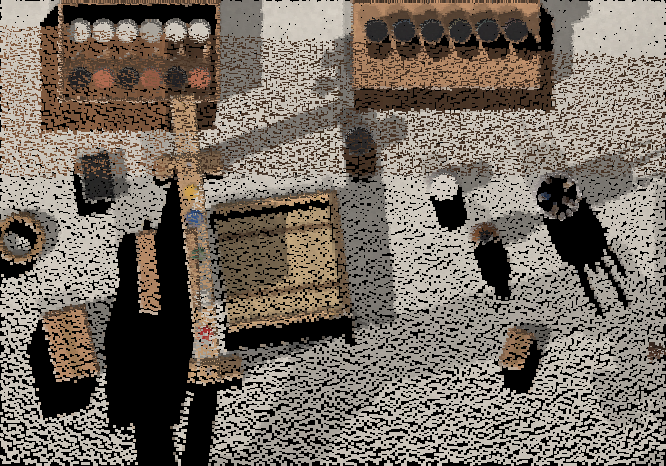

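View pics/top_side.png

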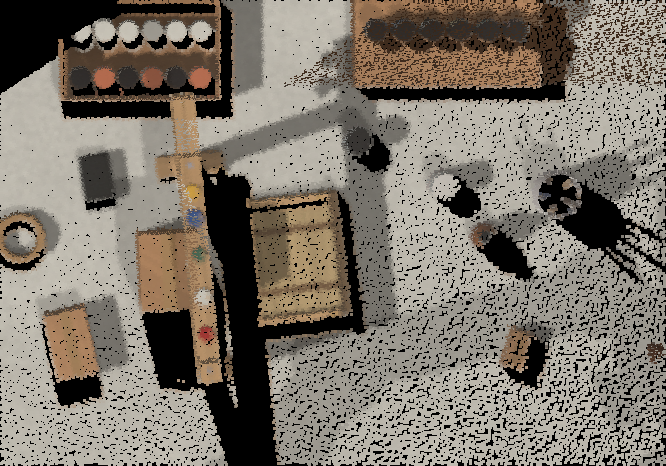

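Run:
```python
from h import *
def rect(X,name):
    r=cv2.minAreaRect((X[:,:2]*1000).astype(np.float32)); print(name,len(X),"c",np.round(r[0],1),"sz",np.round(r[1],1),"ang",round(r[2],2),"z",np.round(np.percentile(X[:,2],[5,50,95]),4))
for n in["scene","side"]:
    z=np.load(f"pics/{n}0.npz");P=cloud(n,z["d"]);X=P[z["d"]>0]
    def sel(xa,xb,ya,yb,za,zb):
        m=(X[:,0]>xa)&(X[:,0]<xb)&(X[:,1]>ya)&(X[:,1]<yb)&(X[:,2]>za)&(X[:,2]<zb); return X[m]
    # px->world: x=.95-.0015r ; y=.45-.0015c
    rect(sel(.35,.52,.28,.42,.042,.062),n+" medium")
    rect(sel(.35,.5,-.38,-.28,.026,.042),n+" small")
    rect(sel(.4,.65,.1,.26,.15,.17),n+" carton top")
    rect(sel(.3,.85,.1,.24,.28,.3),n+" bar top")
    rect(sel(.44,.68,-.1,.14,.038,.05),n+" back ledge")
    rect(sel(.44,.68,-.1,.14,.024,.035),n+" side ledges")
    f=sel(.48,.62,-.06,.07,.008,.022);rect(f,n+" floor")
    b=sel(.42,.72,-.2,.35,-.01,.008);print(" bench",np.median(b[:,2]))
    for nm,bx in dict(tape=(.54,.64,.38,.47,.015,.03),block=(.63,.74,.26,.35,.02,.035),jar_a=(.68,.78,-.14,-.06,.045,.065),jar_b=(.62,.70,-.26,-.18,.045,.065),bottle=(.55,.65,-.32,-.24,.08,.105),pot=(.6,.7,-.45,-.33,.05,.2)).items():
        q=sel(*bx)
        if len(q)>4: rect(q,n+" "+nm)
```

```text
scene medium 392 c [433.6 344.3] sz [110.9  66.8] ang 12.92 z [0.0444 0.0521 0.0551]
scene small 134 c [ 423.6 -323.5] sz [38.2 65.7] ang 72.94 z [0.0288 0.0339 0.0368]
scene carton top 396 c [500.3 190.6] sz [218.5 101.7] ang 9.6 z [0.1525 0.162  0.1648]
scene bar top 1253 c [591.4 156.2] sz [435.8  36.2] ang 5.51 z [0.2839 0.2871 0.2912]
scene back ledge 143 c [569.2 -60.3] sz [190.1  11.9] ang 6.99 z [0.0437 0.0467 0.0493]
scene side ledges 390 c [558.9  26.4] sz [193.5 187.1] ang 7.49 z [0.0247 0.0309 0.034 ]
scene floor 1033 c [549.9   4.9] sz [139.7 129.7] ang 0.06 z [0.0136 0.017  0.0203]
 bench 0.002091609726342503
scene tape 210 c [592.4 420.5] sz [73.3 77.6] ang 76.02 z [0.017  0.0249 0.0289]
scene block 249 c [683.1 307. ] sz [72.4 47.9] ang 9.16 z [0.0242 0.0294 0.0327]
scene jar_a 153 c [739.5 -86.9] sz [40.5 41.7] ang 89.59 z [0.0501 0.0592 0.0625]
scene jar_b 149 c [ 671.6 -215.2] sz [42.1 42.5] ang 69.61 z [0.0484 0.0588 0.0624]
scene bottle 45 c [ 595.6 -275.5] sz [19.3 20.7] ang 30.24 z [0.0823 0.0949 0.0992]
scene pot 549 c [ 657.3 -384.4] sz [73.4 69.5] ang 15.29 
[... 440 characters left out ...]
436 0.0477]
side side ledges 417 c [563.9   4.3] sz [194.7 133.3] ang 5.61 z [0.0251 0.0291 0.0329]
side floor 1603 c [550.6   4.8] sz [140.9 126.7] ang 1.77 z [0.0104 0.0144 0.0186]
 bench -0.0006183253904492059
side tape 385 c [594.6 420.6] sz [76.1 74.2] ang 24.55 z [0.0172 0.0232 0.0266]
side block 439 c [683.6 306. ] sz [72.1 44.5] ang 8.41 z [0.023  0.0272 0.0307]
side jar_a 192 c [738.6 -87.9] sz [42.2 43.1] ang 66.39 z [0.0494 0.0565 0.0612]
side jar_b 171 c [ 672.9 -215.4] sz [42.8 42.5] ang 50.74 z [0.0473 0.0565 0.0604]
side bottle 46 c [ 596.1 -276.3] sz [19.6 19.4] ang 54.73 z [0.0833 0.0926 0.0961]
side pot 589 c [ 659.2 -384.9] sz [74.7 70.5] ang 59.54 z [0.0535 0.0814 0.1597]
```

Run:
```python
from h import *
for n,off in(("scene",.0021),("side",-.0006)):
    z=np.load(f"pics/{n}0.npz");P=cloud(n,z["d"]);P[...,2]-=off;X=P[z["d"]>0]
    m=(X[:,0]>.44)&(X[:,0]<.66)&(X[:,1]>.1)&(X[:,1]<.26)&(X[:,2]>.154)&(X[:,2]<.166)
    q=X[m]; r=cv2.minAreaRect((q[:,:2]*1000).astype(np.float32));print(n,r,len(q)); print(np.round(cv2.boxPoints(r)))
    # side ledge / back ledge inner edge fits in bed frame
    a=np.radians(7.2);ex=np.array([np.sin(a),-np.cos(a)]);ey=np.array([np.cos(a),np.sin(a)]);o=np.array([.5586,.032])
    B=np.c_[(X[:,:2]-o)@ex,(X[:,:2]-o)@ey,X[:,2]]
    s=(np.abs(B[:,2]-.015)<.005)&(np.abs(B[:,0])<.12)&(np.abs(B[:,1])<.12)
    print("floor",np.percentile(B[s],[0.5,99.5],axis=0)[:,:2]*1000)
    for sg in(-1,1):
        s=(np.abs(B[:,2]-.030)<.004)&(np.abs(B[:,0])<.11)&(np.abs(sg*B[:,1]-.088)<.012)
        if s.sum()>5: p=np.polyfit(B[s,0],B[s,1],1); print("side",sg,s.sum(),p*1000,B[s,0].min(),B[s,0].max(),np.percentile(B[s,1],[3,97]))
    s=(np.abs(B[:,2]-.045)<.004)&(np.abs(B[:,0]-.093)<.015)&(np.abs(B[:,1])<.1)
    p=np.polyfit(B[s,1],B[s,0],1); print("back",s.sum(),p*1000,np.percentile(B[s,1],[2,98]),np.percentile(B[s,0],[5,95]))
```

```text
scene ((543.205810546875, 198.17626953125), (125.07904815673828, 90.25154113769531), 2.446448802947998) 333
[[479. 241.]
 [483. 150.]
 [608. 156.]
 [604. 246.]]
floor [[-88.02226888 -85.90063658]
 [ 91.08190329  95.12857621]]
side -1 134 [  4.88247637 -87.99925145] -0.08721932433709954 0.08523144528540817 [-0.09533473 -0.08123686]
side 1 184 [ 9.17459767 89.00790298] -0.08839682380674392 0.09690651240983499 [0.0815823  0.09533939]
back 141 [ 1.42988073 92.7982979 ] [-0.09051715  0.09193985] [0.08768772 0.09808582]
side ((544.3345947265625, 197.43658447265625), (124.21284484863281, 90.94129180908203), 2.883064031600952) 1345
[[480. 240.]
 [485. 149.]
 [609. 155.]
 [604. 246.]]
floor [[-36.78200496 -84.11384606]
 [ 88.79171237  96.23364655]]
side -1 146 [ -0.44686333 -86.58333532] -0.040936758971558636 0.08849317334399781 [-0.09339095 -0.08008369]
side 1 182 [-6.966216   90.19561864] -0.03618621034939079 0.09592277416400244 [0.08258131 0.09649714]
back 214 [ 0.77264786 93.07544013] [-0.08973662  0.09290382] [0.08741678 0.09892543]
```

Run:
```python
import cv2
i=cv2.imread("pics/side0.png")[130:330,200:420]; cv2.imwrite("pics/crop.png",cv2.resize(i,None,fx=3.6,fy=3,interpolation=cv2.INTER_CUBIC))
```

```text
(no output)
```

View pics/crop.png

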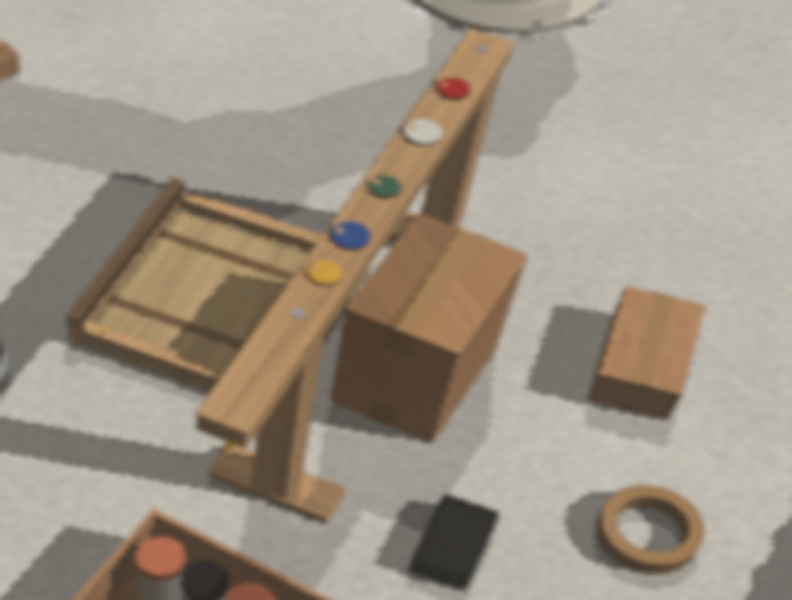

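Run:
```python
from h import *
print([a for a in dir(bot) if not a.startswith('__')],[a for a in dir(cams) if not a.startswith('__')], bot.nose_length)
R,t=toolR();print(np.round(R,3))
# target push orientation: axes in world
a=np.radians(7.2);ex=np.array([np.sin(a),-np.cos(a),0]);ey=np.array([np.cos(a),np.sin(a),0]);ez=np.array([0,0,1.])
for L in (35,42,48):
  l=np.radians(L)
  X=np.sin(l)*ex-np.cos(l)*ez
  for s in (1,-1):
    Z=s*ey;Y=np.cross(Z,X);T=np.c_[X,Y,Z]
    print(L,s,np.round(cv2.Rodrigues(T@R.T)[0].ravel(),3), "cam dir",np.round(Y,2))
```

```text
['Unreachable', 'finish_job', 'nose_length', 'sense'] ['camera_model', 'snapshot'] 0.025
[[-0.     0.944  0.329]
 [ 0.001  0.329 -0.944]
 [-1.     0.    -0.002]]
35 1 [-0.561  0.346  1.317] cam dir [-0.1   0.81 -0.57]
35 -1 [-0.369 -0.591 -1.718] cam dir [ 0.1  -0.81  0.57]
42 1 [-0.673  0.415  1.297] cam dir [-0.09  0.74 -0.67]
42 -1 [-0.442 -0.709 -1.691] cam dir [ 0.09 -0.74  0.67]
48 1 [-0.768  0.474  1.277] cam dir [-0.08  0.66 -0.74]
48 -1 [-0.504 -0.809 -1.663] cam dir [ 0.08 -0.66  0.74]
```

Call:
arm_command --motion '[[[0,1,6],[0,0,0],0],[[0,3,5],[0,0,0.1],0],[[2,5,3],[0,0,0.15],0],[[3,5,2],[0,0,0.15],0],[[3,5,1],[0,0,0.15],0],[[3,5,1],[0,0,0.15],0],[[3,5,1],[0,0,0.15],0],[[3,5,1],[0,0,0.15],0],[[3,5,1],[0,0,0.15],0],[[3,5,1],[0,0,0.12],0]]'

```text
time_s: 1.4
tcp_pos: [0.4441, -0.1721, 0.4721]
eef_rot: [-0.031, 1.571, 0.029]
contact_force: [-0.0, -0.5, -0.4]
grip_width: 0.0463
```

```bash
cat >> h.py <<'E'
a=np.radians(7.2);ex=np.array([np.sin(a),-np.cos(a),0]);ey=np.array([np.cos(a),np.sin(a),0]);ez=np.array([0,0,1.]);O=np.array([.5588,.032,0])
B=np.c_[ex,ey,ez]
def rv(M): return np.round(cv2.Rodrigues(M)[0].ravel(),3)
def push(L):
    l=np.radians(L);X=np.sin(l)*ex-np.cos(l)*ez;Z=ey;return np.c_[X,np.cross(Z,X),Z]
def st():
    s=bot.sense();R,t=toolR();tip=t+.025*R[:,0]
    print("t",round(s["time_s"],2),"tcp",np.round(t,4),"j",np.round(s["joint_positions"],2),"F",np.round(s["contact_force"],1),"w",round(s["grip_width"],4))
    print(" tip bed",np.round(B.T@(tip-O)*1000,1),"tcp bed",np.round(B.T@(t-O)*1000,1),"axis bed",np.round(B.T@R[:,0],3),"z bed",np.round(B.T@R[:,2],3))
    return R,t
E
python3 -c "
from h import *
R,t=st();print(rv(push(45)@R.T))"
```

```text
t 1.4 tcp [ 0.4441 -0.1721  0.4721] j [ 1.21  0.06 -0.93  1.62  0.05  1.49  0.31] F [-0.  -0.5 -0.4] w 0.0463
 tip bed [ 188.1 -139.4  447.1] tcp bed [ 188.1 -139.4  472.1] axis bed [ 0.001 -0.    -1.   ] z bed [ 0.088  0.996 -0.   ]
[-0.782 -0.064  0.083]
```

Call:
arm_command --motion '[[[1,6,0],[0,0,0],0],[[1,6,0],[0,0,0],0],[[1,6,0],[0,0,0],0],[[1,6,0],[-0.05,0,0.02],0],[[1,6,0],[-0.1,0,0.02],0],[[1,6,0],[-0.12,-0.01,0.02],0],[[1,6,0],[-0.13,-0.01,0.02],0],[[1,6,0],[-0.13,-0.01,0],0],[[1,6,0],[-0.13,-0.02,0],0],[[0,3,0],[-0.12,-0.02,0],0]]'

```text
time_s: 2.65
tcp_pos: [0.5281, 0.3173, 0.4652]
eef_rot: [-0.559, 1.518, -0.396]
contact_force: [0.5, -1.0, -1.7]
grip_width: 0.0462
```

```bash
python3 -c "
from h import *
R,t=st();print(rv(push(45)@R.T))"
```

```text
t 2.65 tcp [0.5281 0.3173 0.4652] j [-0.52  0.58 -0.54  1.1   0.67  2.01 -0.8 ] F [ 0.5 -1.  -1.7] w 0.0462
 tip bed [-272.7    4.2  444.7] tcp bed [-286.9    5.3  465.2] axis bed [ 0.571 -0.043 -0.82 ] z bed [ 0.029  0.999 -0.033]
[-0.172 -0.052  0.032]
```

Call:
arm_command --motion '[[[0,0,-5],[0,0,0],0],[[0,0,-6],[-0.03,-0.01,0.01],0],[[0,0,-6],[-0.05,-0.02,0.01],0],[[0,0,-6],[-0.05,-0.02,0.01],0],[[0,0,-5],[-0.04,0,0],0],[[0,0,0],[0,0,0],0]]'

```text
time_s: 3.4
tcp_pos: [0.5255, 0.3136, 0.1822]
eef_rot: [-0.705, 1.44, -0.516]
contact_force: [-0.4, -0.8, -0.1]
grip_width: 0.0458
```

```bash
python3 -c "
from h import *
R,t=st();print(rv(push(45)@R.T))
for n in ['side','scene']:
  p,d=cams.snapshot(n); cv2.imwrite(f'pics/{n}1.png',p[:,:,::-1])
i=cv2.imread('pics/side1.png')[60:330,200:420]; cv2.imwrite('pics/crop1.png',cv2.resize(i,None,fx=2.2,fy=2.2,interpolation=cv2.INTER_CUBIC))
"
```

```text
t 3.4 tcp [0.5255 0.3136 0.1822] j [-0.59  0.85 -0.47  1.39  0.79  1.7  -1.1 ] F [-0.4 -0.8 -0.1] w 0.0458
 tip bed [-265.9    2.1  164.6] tcp bed [-283.6    2.2  182.2] axis bed [ 0.707 -0.007 -0.707] z bed [ 0.001  1.    -0.009]
[ 0.002 -0.008  0.001]
```

View pics/crop1.png

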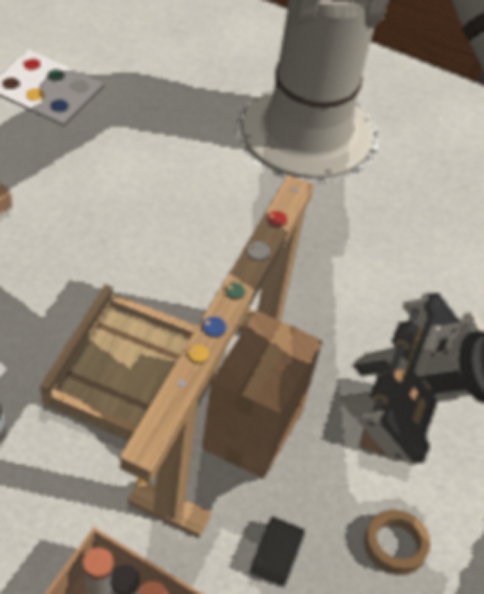

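View pics/scene1.png

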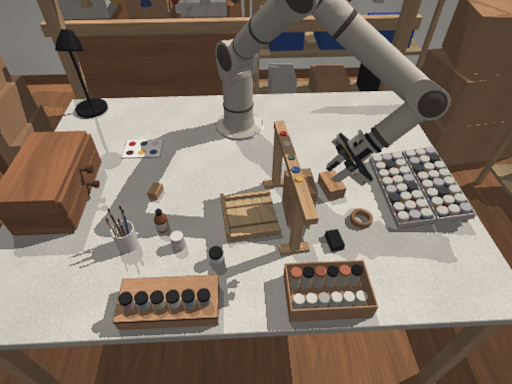

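Call:
arm_command --motion '[[[0.5,-2,-2.5],[0,0,0],0],[[0.2,-2,0],[0,0,0],0],[[0.1,-1,0],[0,0,0],0],[[0.1,-1,0],[0,0,0],0],[[0.1,-1,0],[0,0,0],0],[[0.1,-1,0],[0,0,0],0],[[0,0,0],[0,0,0],0]]'

```text
time_s: 4.38
tcp_pos: [0.5392, 0.2339, 0.1628]
eef_rot: [-0.695, 1.434, -0.516]
contact_force: [0.1, 0.7, -0.6]
grip_width: 0.046
```

```bash
python3 -c "
from h import *
R,t=st()
p,d=cams.snapshot('side'); i=p[60:330,200:420,::-1]; cv2.imwrite('pics/crop2.png',cv2.resize(i,None,fx=2.2,fy=2.2,interpolation=cv2.INTER_CUBIC))
"
```

```text
t 4.38 tcp [0.5392 0.2339 0.1628] j [-0.48  0.8  -0.45  1.54  0.83  1.58 -1.1 ] F [ 0.1  0.7 -0.6] w 0.046
 tip bed [-185.1    5.8  145. ] tcp bed [-202.7    5.9  162.8] axis bed [ 0.704 -0.002 -0.71 ] z bed [0.004 1.    0.001]
```

View pics/crop2.png

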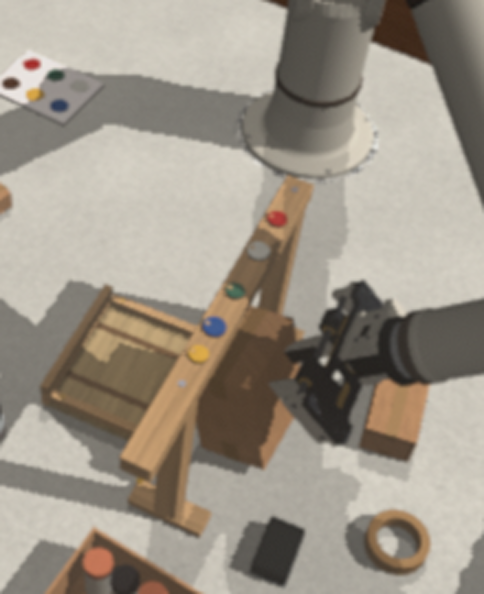

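Call:
arm_command --motion '[[[0.1,-0.7,0],[0,0,0],0],[[0.1,-0.7,0],[0,0,0],0],[[0.1,-0.7,0],[0,0,0],0],[[0.1,-0.7,0],[0,0,0],0],[[0.1,-0.7,-0.2],[0,0,0],0],[[0.1,-0.7,-0.2],[0,0,0],0]]'

```text
time_s: 5.18
tcp_pos: [0.545, 0.1925, 0.1586]
eef_rot: [-0.695, 1.433, -0.514]
contact_force: [-0.2, 0.8, 0.4]
grip_width: 0.0461
```

```bash
python3 -c "
from h import *
R,t=st()
p,d=cams.snapshot('side'); i=p[60:330,200:420,::-1]; cv2.imwrite('pics/crop3.png',cv2.resize(i,None,fx=2.2,fy=2.2,interpolation=cv2.INTER_CUBIC))
"
```

```text
t 5.17 tcp [0.545  0.1925 0.1586] j [-0.43  0.77 -0.44  1.61  0.85  1.52 -1.09] F [-0.2  0.8  0.4] w 0.0461
 tip bed [-143.4    6.4  140.8] tcp bed [-161.     6.5  158.6] axis bed [ 0.703 -0.001 -0.711] z bed [0.003 1.    0.001]
```

View pics/crop3.png

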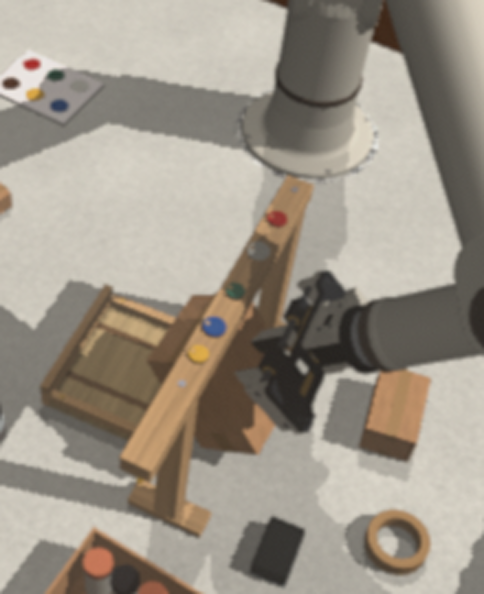

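It is tipping squarely, so I'll keep going past the balance point.

Call:
arm_command --motion '[[[0.1,-0.7,-0.2],[0,0,0],0],[[0.1,-0.7,-0.2],[0,0,0],0],[[0.1,-0.7,-0.2],[0,0,0],0],[[0.1,-0.7,-0.2],[0,0,0],0],[[0.1,-0.7,-0.2],[0,0,0],0]]'

```text
time_s: 5.85
tcp_pos: [0.55, 0.1577, 0.1486]
eef_rot: [-0.695, 1.433, -0.514]
contact_force: [-0.0, 0.6, -0.6]
grip_width: 0.046
```

```bash
python3 -c "
from h import *
R,t=st()
p,d=cams.snapshot('side'); i=p[60:330,200:420,::-1]; cv2.imwrite('pics/crop4.png',cv2.resize(i,None,fx=2.2,fy=2.2,interpolation=cv2.INTER_CUBIC))
"
```

```text
t 5.85 tcp [0.55   0.1577 0.1486] j [-0.39  0.75 -0.43  1.66  0.88  1.47 -1.08] F [-0.   0.6 -0.6] w 0.046
 tip bed [-108.2    7.   130.8] tcp bed [-125.8    7.1  148.6] axis bed [ 0.703 -0.001 -0.711] z bed [0.002 1.    0.001]
```

View pics/crop4.png

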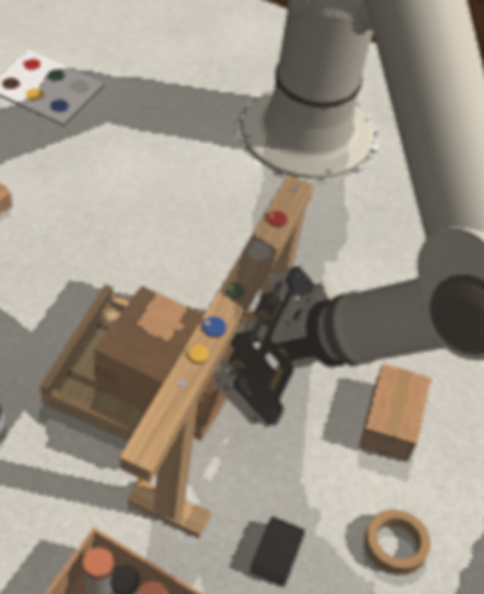

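Call:
arm_command --motion '[[[-0.4,3,0],[0,0,0],0],[[-0.4,4,0],[0,0,0],0],[[0,0,-4],[0,0,0],0],[[0,0,-3],[0,0,0],0],[[0,0,0],[0,0,0],0]]'

```text
time_s: 6.52
tcp_pos: [0.5406, 0.2271, 0.0766]
eef_rot: [-0.699, 1.437, -0.515]
contact_force: [-0.3, 0.6, 0.8]
grip_width: 0.0463
```

```bash
cat >> h.py <<'E'
def bedfit():
  for n,off in(("scene",.0021),("side",-.0006)):
    p,d=cams.snapshot(n);P=cloud(n,d);P[...,2]-=off;X=P[d>0];b=(X-O)@B
    m=(np.abs(b[:,2]-.105)<.006)&(b[:,0]>-.1)&(b[:,0]<.12)&(np.abs(b[:,1])<.1)
    q=b[m]; print(n,m.sum(),"z",np.median(q[:,2]))
    if m.sum()>30:
        # head edge line
        from collections import defaultdict
        ys=np.linspace(-.05,.06,12); e=[]
        for y in ys:
            k=np.abs(q[:,1]-y)<.006
            if k.sum()>4:e.append((y,np.sort(q[k,0])[-3:].mean()))
        e=np.array(e)
        if len(e)>3: f=np.polyfit(e[:,0],e[:,1],1);print(" head x at y0",f[1]*1000,"slope",f[0])
        print(" y ext",np.percentile(q[:,1],[1,99])*1000,"x ext",np.percentile(q[:,0],[1,99])*1000)
    cv2.imwrite(f"pics/bf_{n}.png",p[:,:,::-1])
E
python3 -c "
from h import *
R,t=st();bedfit()
i=cv2.imread('pics/bf_side.png')[60:330,200:420]; cv2.imwrite('pics/crop5.png',cv2.resize(i,None,fx=2.2,fy=2.2,interpolation=cv2.INTER_CUBIC))
"
```

```text
t 6.53 tcp [0.5406 0.2271 0.0766] j [-0.49  0.91 -0.42  1.56  0.88  1.48 -1.17] F [-0.3  0.6  0.8] w 0.0463
 tip bed [-178.2    6.3   58.9] tcp bed [-195.9    6.4   76.6] axis bed [ 0.705 -0.004 -0.709] z bed [ 0.002  1.    -0.003]
scene 1088 z 0.10482769664405492
 head x at y0 32.346939013915794 slope -0.18501829239032516
 y ext [-64.73069392  57.63331452] x ext [-98.54104424  38.33088476]
side 1216 z 0.10489118281524136
 head x at y0 35.01930285517149 slope -0.1444004845991304
 y ext [-65.53158583  55.00196461] x ext [-56.73915269  39.71438891]
```

View pics/crop5.png

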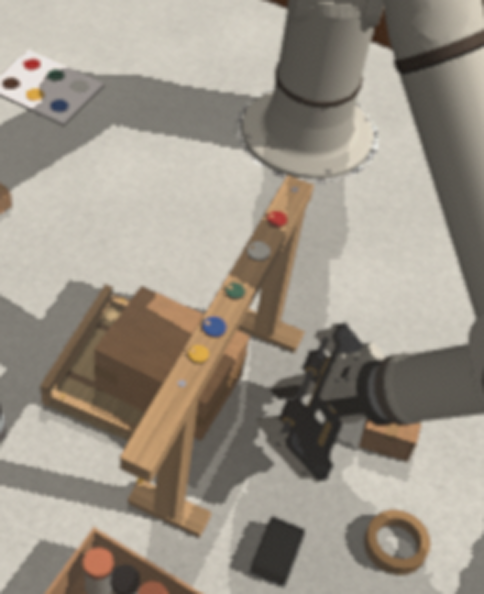

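Call:
arm_command --motion '[[[-0.6,-1.3,0],[0,0,0],0.3],[[0.2,-1.2,0],[0,0,0],0.3],[[0.1,-1.2,0],[0,0,0],0.3],[[0.2,-1.2,0],[0,0,0],0.3],[[0.1,-0.9,0],[0,0,0],0.3],[[0.1,-0.9,0],[0,0,0],0.3],[[0.1,-0.9,0],[0,0,0],0.3],[[0.2,-0.9,0],[0,0,0],0.3],[[0,0,0],[0,0,0],0.3]]'

```text
time_s: 7.75
tcp_pos: [0.5463, 0.1416, 0.0788]
eef_rot: [-0.695, 1.434, -0.516]
contact_force: [-0.5, 0.3, -0.2]
grip_width: 0.0595
```

```bash
python3 -c "
from h import *
R,t=st();bedfit()
"
```

```text
t 7.75 tcp [0.5463 0.1416 0.0788] j [-0.39  0.84 -0.4   1.7   0.93  1.38 -1.16] F [-0.5  0.3 -0.2] w 0.0595
 tip bed [-92.7   1.3  61. ] tcp bed [-110.3    1.3   78.8] axis bed [ 0.704 -0.002 -0.71 ] z bed [0.004 1.    0.001]
scene 1272 z 0.10487200063247601
 head x at y0 71.90573735836617 slope -0.0035831889822626915
 y ext [-57.44303618  61.7403762 ] x ext [-84.40794623  72.46552191]
side 1660 z 0.10490004726339108
 head x at y0 73.07969299170254 slope 0.009936624675993818
 y ext [-56.66807076  62.72702154] x ext [-55.90387852  73.14374377]
```

Call:
arm_command --motion '[[[0.1,-0.5,0],[0,0,0],0.3],[[0.1,-0.5,0],[0,0,0],0.3],[[0,-0.4,0],[0,0,0],0.3],[[0.1,-0.4,0],[0,0,0],0.3],[[0,-0.3,0],[0,0,0],0.3]]'

```text
time_s: 8.48
tcp_pos: [0.5487, 0.1268, 0.0785]
eef_rot: [-0.691, 1.433, -0.506]
contact_force: [-3.5, 14.7, 4.3]
grip_width: 0.0597
```

```bash
python3 -c "
from h import *
R,t=st();bedfit()
"
```

```text
t 8.47 tcp [0.5487 0.1268 0.0785] j [-0.36  0.83 -0.4   1.73  0.94  1.35 -1.15] F [-3.5 14.7  4.3] w 0.0597
 tip bed [-77.8   1.9  60.6] tcp bed [-95.3   1.9  78.5] axis bed [ 0.698  0.002 -0.716] z bed [-0.001  1.     0.002]
scene 1278 z 0.10479886810714453
 head x at y0 85.38224079953446 slope 0.002227315376294388
 y ext [-56.73472083  62.286456  ] x ext [-71.15873339  85.61813137]
side 1813 z 0.10476166337772706
 head x at y0 86.19358751242531 slope 0.008223547257578264
 y ext [-55.47150622  63.99514575] x ext [-56.22185108  85.68776294]
```

Call:
arm_command --motion '[[[-0.3,3,0],[0,0,0],0.5],[[-0.4,4,0],[0,0,0],1],[[-0.4,4,0],[0,0,0],1],[[-0.4,4,2],[0,0,0],1],[[-1,3,4],[0,0,0],1],[[-1,1,5],[0,0,0],1],[[0,0,5],[0,0,0],1]]'

```text
time_s: 9.45
tcp_pos: [0.5128, 0.3131, 0.2398]
eef_rot: [-0.698, 1.434, -0.513]
contact_force: [0.6, 0.2, 1.3]
grip_width: 0.0919
```

```bash
python3 -c "
from h import *
R,t=st()
g=np.radians(103);Z=np.array([np.cos(g),np.sin(g),0]);X=np.array([0,0,-1.]);T=np.c_[X,np.cross(Z,X),Z]
print(rv(T@R.T), rv(push(0)@R.T), rv(T@push(0).T))
from h import *
p,d=cams.snapshot('scene')
z=np.load('pics/side0.npz')
for n,off,d in(('scene',.0021,np.load('pics/scene0.npz')['d']),('side',-.0006,z['d'])):
  P=cloud(n,d);P[...,2]-=off;X=P[d>0]
  for nm,c,h in(('m',(.434,.344),.05),('s',(.425,-.325),.032)):
    k=(np.abs(X[:,2]-h)<.004)&(np.hypot(X[:,0]-c[0],X[:,1]-c[1])<.075);q=X[k]
    print(n,nm,k.sum(),cv2.minAreaRect((q[:,:2]*1000).astype(np.float32)),q[:,:2].mean(0))
bedfit()
"
```

```text
t 9.45 tcp [0.5128 0.3131 0.2398] j [-0.58  0.77 -0.49  1.4   0.77  1.75 -1.08] F [0.6 0.2 1.3] w 0.0919
 tip bed [-267.1  -10.4  222.1] tcp bed [-284.7  -10.4  239.8] axis bed [ 0.704 -0.    -0.711] z bed [ 0.     1.    -0.001]
[0.501 0.717 1.578] [ 0.774  0.097 -0.   ] [0.    0.    1.672]
scene m 349 ((434.7297668457031, 344.5311279296875), (108.53558349609375, 66.78923034667969), 12.915225982666016) [0.43708552 0.34510246]
scene s 114 ((426.1955871582031, -325.370849609375), (37.1359977722168, 61.272682189941406), 76.38041687011719) [ 0.42716905 -0.32423123]
side m 685 ((435.3977966308594, 344.4800109863281), (109.02083587646484, 64.61420440673828), 13.136226654052734) [0.43760706 0.34488956]
side s 134 ((427.33489990234375, -324.54107666015625), (38.70725631713867, 60.6861457824707), 72.10102844238281) [ 0.42764571 -0.32394625]
scene 1278 z 0.10491354921514978
 head x at y0 85.12626533706832 slope -0.005197730152440592
 y ext [-56.51758072  62.30778068] x ext [-70.97591902  85.39709351]
side 1808 z 0.10475144876326117
 head x at y0 86.33433196239139 slope -0.0003451834629235947
 y ext [-55.69610443  63.18270176] x ext [-55.66952434  85.90452042]
```

Call:
arm_command --motion '[[[-0.6,0.4,0],[0.05,0.072,0.158],1],[[-0.6,0.4,0],[0.05,0.072,0.158],1],[[-0.6,0.4,0],[0.05,0.072,0.158],1],[[-0.6,0.4,0],[0.05,0.072,0.158],1],[[-0.6,0.4,0],[0.05,0.072,0.158],1],[[-0.6,0.4,0],[0.05,0.072,0.158],1],[[-0.6,0.4,0],[0.05,0.072,0.158],1],[[-0.7,0.4,-1],[0.05,0.072,0.158],1],[[-0.7,0.3,-1],[0.05,0.072,0.158],1],[[-0.6,0,-1],[0.05,0.072,0.158],1]]'

```text
time_s: 10.85
tcp_pos: [0.4513, 0.346, 0.2074]
eef_rot: [-1.377, 1.095, 1.381]
contact_force: [-0.2, -0.0, -0.9]
grip_width: 0.0919
```

```bash
python3 -c "
from h import *
R,t=st()
g=np.radians(103);Z=np.array([np.cos(g),np.sin(g),0]);X=np.array([0,0,-1.]);T=np.c_[X,np.cross(Z,X),Z]
print(rv(T@R.T))
p,d=cams.snapshot('wrist');cv2.imwrite('pics/w1.png',p[:,:,::-1])
"
```

```text
t 10.85 tcp [0.4513 0.346  0.2074] j [ 0.09  0.62 -1.08  1.78  0.6   1.12  0.61] F [-0.2 -0.  -0.9] w 0.0919
 tip bed [-325.   -67.5  182.4] tcp bed [-325.   -67.3  207.4] axis bed [ 0.001 -0.005 -1.   ] z bed [-0.994 -0.106 -0.001]
[ 0.002 -0.005 -0.005]
```

View pics/w1.png

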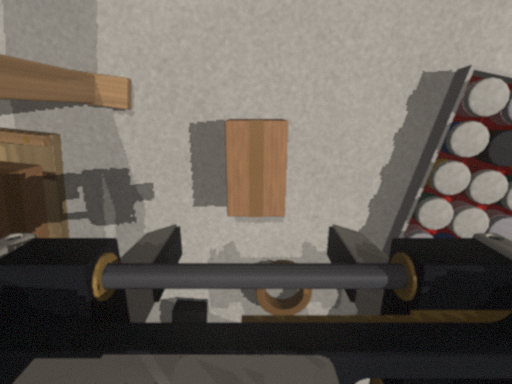

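Call:
arm_command --motion '[[[0,0.1,-5],[0,0,0],1],[[0,0,-5],[0,0,0],1],[[0,0,-4],[0,0,0],1],[[0,0,-2],[0,0,0],1],[[0,0,-1.1],[0,0,0],1],[[0,0,0],[0,0,0],0],[[0,0,0],[0,0,0],-1],[[0,0,0],[0,0,0],-1],[[0,0,0],[0,0,0],-1]]' --force 25

```text
time_s: 12.02
tcp_pos: [0.4527, 0.3486, 0.0388]
eef_rot: [-1.375, 1.094, 1.374]
contact_force: [-0.6, -0.4, 5.6]
grip_width: 0.0647
```

```bash
python3 -c "
from h import *
R,t=st()
"
```

```text
t 12.03 tcp [0.4527 0.3486 0.0388] j [-0.06  0.82 -0.87  1.87  0.83  0.86  0.44] F [-0.6 -0.4  5.6] w 0.0647
 tip bed [-327.4  -65.6   13.8] tcp bed [-327.4  -65.6   38.8] axis bed [ 0.001 -0.    -1.   ] z bed [-0.995 -0.101 -0.001]
```

Call:
arm_command --motion '[[[0,0,3],[0,0,0],-1],[[0,0,6],[0,0,0],-1],[[0,0,6],[0,0,0],-1],[[0,0,6],[0,0,0],-1],[[0,0,6],[0,0,-0.1],-1],[[1,-1,5.9],[0,0,-0.15],-1],[[1,-2,5],[0,0,-0.16],-1],[[1,-4,3],[0,0,-0.16],-1],[[1,-5,0],[0,0,-0.16],-1]]'

```text
time_s: 13.15
tcp_pos: [0.4922, 0.2291, 0.4495]
eef_rot: [-0.829, 1.404, 0.83]
contact_force: [1.7, 0.4, -2.2]
grip_width: 0.0644
```

```bash
python3 -c "
from h import *
R,t=st();print(rv(push(0)@R.T))
p,d=cams.snapshot('wrist');cv2.imwrite('pics/w2.png',p[:,:,::-1])
"
```

```text
t 13.15 tcp [0.4922 0.2291 0.4495] j [ 0.38  0.28 -1.07  1.52  0.25  1.48  0.36] F [ 1.7  0.4 -2.2] w 0.0644
 tip bed [-204.   -41.4  424.5] tcp bed [-203.9  -41.4  449.5] axis bed [-0.001  0.002 -1.   ] z bed [-0.808  0.59   0.002]
[-0.001  0.003 -0.94 ]
```

View pics/w2.png

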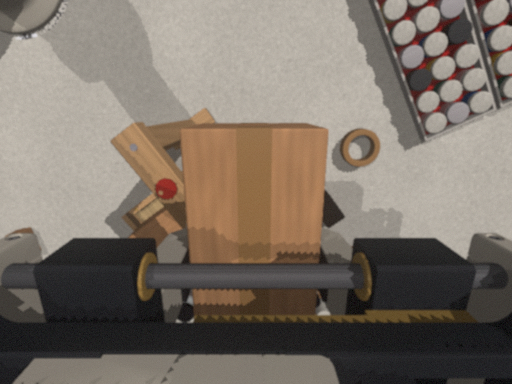

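Call:
arm_command --motion '[[[1,-3.1,0],[0,0,-0.134],-1],[[1,-3.1,0],[0,0,-0.134],-1],[[1,-3.1,0],[0,0,-0.134],-1],[[1,-3.1,0],[0,0,-0.134],-1],[[1,-3.1,0],[0,0,-0.134],-1],[[1,-3.1,0],[0,0,-0.134],-1],[[1,-3.1,0],[0,0,-0.134],-1],[[0,0,0],[0,0,0],-1]]'

```text
time_s: 14.2
tcp_pos: [0.5622, 0.0076, 0.4457]
eef_rot: [-0.097, 1.572, 0.098]
contact_force: [-0.3, -0.4, -1.3]
grip_width: 0.0648
```

```bash
python3 -c "
from h import *
R,t=st();print(rv(push(0)@R.T)); print(np.round((np.array([.565,.0086,.1445])-t)*100,2))
p,d=cams.snapshot('side');cv2.imwrite('pics/s6.png',p[:,:,::-1])
"
```

```text
t 14.2 tcp [0.5622 0.0076 0.4457] j [ 0.59  0.27 -0.81  1.48  0.2   1.47 -0.1 ] F [-0.3 -0.4 -1.3] w 0.0648
 tip bed [2.460e+01 3.000e-01 4.207e+02] tcp bed [2.460e+01 4.000e-01 4.457e+02] axis bed [-0.001 -0.003 -1.   ] z bed [ 0.001  1.    -0.003]
[-0.001 -0.003  0.001]
[  0.28   0.1  -30.12]
```

View pics/s6.png

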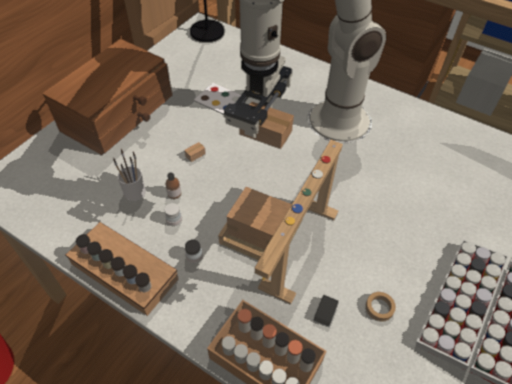

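Call:
arm_command --motion '[[[0.3,0.1,-6],[0,0,0],-1],[[0,0,-6],[0,0,0],-1],[[0,0,-6],[0,0,0],-1],[[0,0,-5],[0,0,0],-1],[[0,0,-3],[0,0,0],-1],[[0,0,-2],[0,0,0],-1],[[0,0,0],[0,0,0],-1]]'

```text
time_s: 15.12
tcp_pos: [0.5641, 0.0131, 0.1659]
eef_rot: [-0.102, 1.572, 0.106]
contact_force: [-0.4, 1.2, -1.3]
grip_width: 0.0646
```

```bash
python3 -c "
from h import *
R,t=st();print(rv(push(0)@R.T)); print(np.round((np.array([.565,.0086,.1445])-t)*100,2))
"
```

```text
t 15.12 tcp [0.5641 0.0131 0.1659] j [ 0.48  0.52 -0.71  1.84  0.41  0.94 -0.28] F [-0.4  1.2 -1.3] w 0.0646
 tip bed [ 19.4   2.8 140.9] tcp bed [ 19.4   2.9 165.9] axis bed [-0.003 -0.004 -1.   ] z bed [-0.006  1.    -0.004]
[-0.002 -0.004 -0.006]
[ 0.09 -0.45 -2.14]
```

Call:
arm_command --motion '[[[0,-0.4,-1],[0,0,0],-1],[[0,0,-0.5],[0,0,0],-1],[[0,0,-0.3],[0,0,0],-1],[[0,0,-0.2],[0,0,0],-1],[[0,0,0],[0,0,0],-1]]'

```text
time_s: 15.75
tcp_pos: [0.565, 0.0083, 0.1468]
eef_rot: [-0.101, 1.57, 0.104]
contact_force: [-1.0, -1.0, -1.1]
grip_width: 0.0652
```

```bash
python3 -c "
from h import *
R,t=st();print(rv(push(0)@R.T)); print(np.round((np.array([.565,.0086,.1445])-t)*100,2))
"
```

```text
t 15.75 tcp [0.565  0.0083 0.1468] j [ 0.48  0.54 -0.7   1.85  0.43  0.91 -0.29] F [-1.  -1.  -1.1] w 0.0652
 tip bed [ 24.3   3.2 121.8] tcp bed [ 24.3   3.2 146.8] axis bed [-0.002 -0.001 -1.   ] z bed [-0.005  1.    -0.001]
[-0.002 -0.002 -0.005]
[-0.    0.03 -0.23]
```

Call:
arm_command --motion '[[[0,0,-0.1],[0,0,0],-1],[[0,0,-0.15],[0,0,0],-1],[[0,0,0],[0,0,0],-1]]'

```text
time_s: 16.12
tcp_pos: [0.5649, 0.0082, 0.1441]
eef_rot: [-0.101, 1.57, 0.104]
contact_force: [0.6, 0.2, -0.9]
grip_width: 0.0647
```

Call:
arm_command --motion '[[[0,0,0],[0,0,0],0.6],[[0,0,0],[0,0,0],0.7],[[0,0,0],[0,0,0],0.8]]'

```text
time_s: 16.5
tcp_pos: [0.5651, 0.0083, 0.1444]
eef_rot: [-0.101, 1.57, 0.104]
contact_force: [1.0, -0.0, 0.6]
grip_width: 0.0816
```

```bash
python3 -c "
from h import *
R,t=st()
"
```

```text
t 16.5 tcp [0.5651 0.0083 0.1444] j [ 0.48  0.55 -0.7   1.85  0.44  0.9  -0.29] F [ 1.  -0.   0.6] w 0.0816
 tip bed [ 24.3   3.3 119.4] tcp bed [ 24.3   3.3 144.4] axis bed [-0.002 -0.001 -1.   ] z bed [-0.005  1.    -0.001]
```

Call:
arm_command --motion '[[[0,0,2],[0,0,0],0.9],[[0,0,4],[0,0,0],1],[[0,0,6],[0,0,0],1],[[0,0,6],[0,0,0],1],[[-1,-4,3],[0,0,0],1],[[-1,-6,0],[0,0,0],1],[[-1,-6,0],[0,0,0],1]]'

```text
time_s: 17.38
tcp_pos: [0.535, -0.1528, 0.3568]
eef_rot: [-0.104, 1.567, 0.104]
contact_force: [0.3, -0.7, -0.4]
grip_width: 0.092
```

```bash
cat >> h.py <<'E'
def topfit(h,r=None,tol=.004):
  out=[]
  for n,off in(("scene",.0021),("side",-.0006)):
    p,d=cams.snapshot(n);P=cloud(n,d);P[...,2]-=off;X=P[d>0];b=(X-O)@B
    k=(np.abs(b[:,2]-h)<tol)&(np.abs(b[:,0]-.0075)<.09)&(np.abs(b[:,1])<.08);q=b[k]
    if k.sum()>10: print(n,k.sum(),cv2.minAreaRect((q[:,:2]*1000).astype(np.float32)),"z",np.median(q[:,2]), "plane",np.round(np.linalg.lstsq(np.c_[q[:,:2],np.ones(len(q))],q[:,2],rcond=None)[0],3))
    cv2.imwrite(f"pics/tf_{n}_{int(h*1000)}.png",p[:,:,::-1])
E
python3 -c "
from h import *
R,t=st(); topfit(.155)
i=cv2.imread('pics/tf_side_155.png')[60:330,100:420]; cv2.imwrite('pics/c7.png',cv2.resize(i,None,fx=2,fy=2,interpolation=cv2.INTER_CUBIC))
p,d=cams.snapshot('wrist');cv2.imwrite('pics/w3.png',p[:,:,::-1])
"
```

```text
t 17.38 tcp [ 0.535  -0.1528  0.3568] j [ 0.84  0.29 -0.75  1.65  0.2   1.28  0.18] F [ 0.3 -0.7 -0.4] w 0.092
 tip bed [180.3 -46.8 331.8] tcp bed [180.3 -46.8 356.8] axis bed [ 0.     0.001 -1.   ] z bed [-0.006  1.     0.001]
scene 475 ((4.387245178222656, 1.7849617004394531), (105.57195281982422, 71.78178405761719), 0.6330128312110901) z 0.15486648957876578 plane [-0.    -0.002  0.155]
side 733 ((4.952938079833984, 3.0248489379882812), (105.52689361572266, 67.82504272460938), 0.8026430606842041) z 0.15490477834680305 plane [-0.001  0.004  0.155]
```

View pics/c7.png

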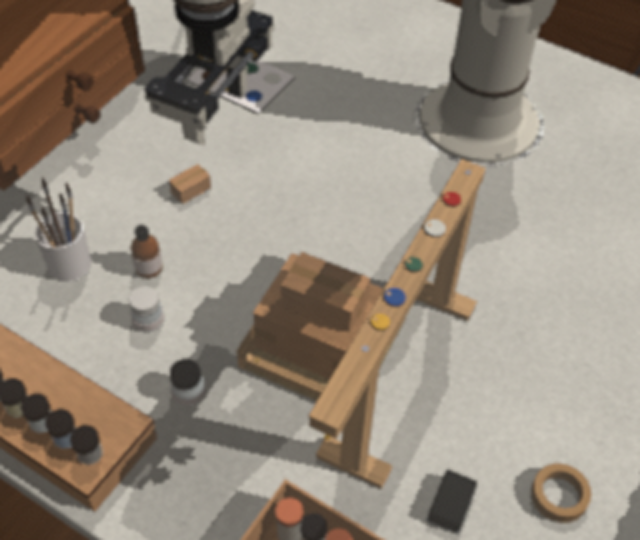

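Call:
arm_command --motion '[[[-1.3,-2.2,0],[0,0,0.146],1],[[-1.3,-2.2,0],[0,0,0.146],1],[[-1.3,-2.2,-2],[0,0,0.146],1],[[-1.3,-2.2,-3],[0,0,0.146],1],[[-1.4,-2.1,-3],[0,0,0.146],1],[[-1.4,-2.1,-3],[0,0,0.146],1],[[-1.4,-2.1,-3],[0,0,0.146],1],[[-1.4,-2.1,-2],[0,0,0.146],1],[[0,0,0],[0,0,0],1]]'

```text
time_s: 18.65
tcp_pos: [0.4257, -0.3241, 0.1935]
eef_rot: [-1.002, 1.33, 1.007]
contact_force: [-0.2, 0.6, 0.4]
grip_width: 0.092
```

```bash
python3 -c "
from h import *
R,t=st();print('z angle',np.degrees(np.arctan2(R[1,2],R[0,2])))
p,d=cams.snapshot('wrist');cv2.imwrite('pics/w4.png',p[:,:,::-1])
P=wcloud(d,R,t);X=P[d>0]
k=(np.hypot(X[:,0]-.4268,X[:,1]+.325)<.07)
print(np.histogram(X[k,2],bins=np.arange(-.01,.06,.005)))
h=.032
k&=(np.abs(X[:,2]-h)<.006);q=X[k];print(k.sum(),cv2.minAreaRect((q[:,:2]*1000).astype(np.float32)),np.median(q[:,2]))
"
```

```text
t 18.65 tcp [ 0.4257 -0.3241  0.1935] j [ 1.26  0.46 -0.83  1.88  0.41  0.98  1.54] F [-0.2  0.6  0.4] w 0.092
 tip bed [ 336.5 -176.8  168.5] tcp bed [ 336.6 -176.7  193.5] axis bed [-0.002 -0.004 -1.   ] z bed [-0.921  0.39  -0.   ]
z angle 74.2241126654666
(array([   0, 2806, 5620,   19,   25,   18,   24,   24, 1695,    1,    0,
          0,    0]), array([-0.01 , -0.005,  0.   ,  0.005,  0.01 ,  0.015,  0.02 ,  0.025,
        0.03 ,  0.035,  0.04 ,  0.045,  0.05 ,  0.055]))
1718 ((425.0519104003906, -326.6624450683594), (35.90891647338867, 59.91746139526367), 72.16372680664062) 0.03231120668501215
```

View pics/w4.png

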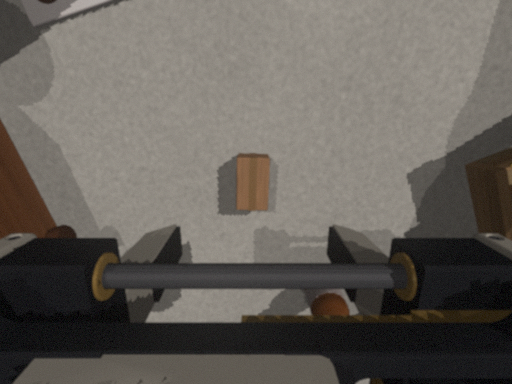

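Call:
arm_command --motion '[[[-0.1,-0.3,-5],[0,0,-0.035],1],[[0,0,-5],[0,0,0],1],[[0,0,-3],[0,0,0],1],[[0,0,-1],[0,0,0],1],[[0,0,0],[0,0,0],0.8]]'

```text
time_s: 19.32
tcp_pos: [0.4276, -0.3261, 0.0553]
eef_rot: [-0.981, 1.34, 0.98]
contact_force: [1.0, 0.0, 0.2]
grip_width: 0.0857
```

```bash
python3 -c "
from h import *
R,t=st();print('z angle',np.degrees(np.arctan2(R[1,2],R[0,2])));print((np.array([.42505,-.32666,.0335])-t)*100)
"
```

```text
t 19.32 tcp [ 0.4276 -0.3261  0.0553] j [ 1.13  0.66 -0.67  1.96  0.6   0.74  1.36] F [1.  0.  0.2] w 0.0857
 tip bed [ 338.8 -175.1   30.3] tcp bed [ 338.8 -175.1   55.3] axis bed [ 0.001 -0.001 -1.   ] z bed [-0.908  0.419 -0.001]
z angle 72.41548800434497
[-0.25250976 -0.05940381 -2.18247689]
```

Call:
arm_command --motion '[[[-0.25,-0.05,-1.2],[0,0,0],0.8],[[0,0,-0.9],[0,0,0],0.4],[[0,0,0],[0,0,0],0],[[0,0,0],[0,0,0],-0.5],[[0,0,0],[0,0,0],-1],[[0,0,0],[0,0,0],-1],[[0,0,0],[0,0,0],-1]]' --force 15

```text
time_s: 20.2
tcp_pos: [0.4236, -0.3274, 0.0334]
eef_rot: [-0.98, 1.342, 0.98]
contact_force: [-0.5, 0.9, 1.0]
grip_width: 0.0357
```

```bash
python3 -c "
from h import *
R,t=st();print('z angle',np.degrees(np.arctan2(R[1,2],R[0,2])));print((np.array([.42505,-.32666,.0335])-t)*100)
"
```

```text
t 20.2 tcp [ 0.4236 -0.3274  0.0334] j [ 1.11  0.69 -0.64  1.96  0.63  0.7   1.34] F [-0.5  0.9  1. ] w 0.0357
 tip bed [ 339.6 -179.2    8.4] tcp bed [ 339.6 -179.2   33.4] axis bed [ 0.001 -0.002 -1.   ] z bed [-0.908  0.42  -0.002]
z angle 72.37307818049744
[0.144242   0.06982738 0.00579722]
```

Call:
arm_command --motion '[[[0,0,3],[0,0,0],-1],[[0,0,6],[0,0,0],-1],[[0,0,6],[0,0,0],-1],[[0.5,2,5.5],[0,0,-0.14],-1],[[1,3,5],[0,0,-0.14],-1],[[1.5,4,4],[0,0,-0.14],-1],[[1.5,4,2],[0,0,-0.14],-1],[[2,5,0],[0,0,-0.14],-1],[[2,5,0],[0,0,-0.14],-1],[[2,5,0],[0,0,-0.14],-1]]'

```text
time_s: 21.45
tcp_pos: [0.5287, -0.0459, 0.3483]
eef_rot: [-0.218, 1.561, 0.219]
contact_force: [0.2, -0.8, 0.0]
grip_width: 0.0357
```

```bash
python3 -c "
from h import *
R,t=st();print(rv(push(0)@R.T)); print(np.round((np.array([.5621,.0276,.1884])-t)*100,2)); topfit(.155)
"
```

```text
t 21.45 tcp [ 0.5287 -0.0459  0.3483] j [ 0.77  0.27 -0.88  1.72  0.21  1.26  0.12] F [ 0.2 -0.8  0. ] w 0.0357
 tip bed [ 73.4 -39.7 323.3] tcp bed [ 73.5 -39.6 348.3] axis bed [-0.001 -0.002 -1.   ] z bed [-0.152  0.988 -0.001]
[-0.001 -0.002 -0.152]
[  3.34   7.35 -15.99]
scene 472 ((4.118743896484375, 2.540081024169922), (106.2972412109375, 70.03922271728516), 1.5130233764648438) z 0.15467273670253623 plane [-0.002 -0.009  0.155]
side 733 ((4.970455169677734, 3.31488037109375), (106.11946105957031, 68.77925109863281), 0.582409143447876) z 0.1548586138164102 plane [-0.     0.003  0.155]
```

Call:
arm_command --motion '[[[1.5,3.5,0],[0,0,-0.08],-1],[[1.5,3.4,0],[0,0,-0.07],-1],[[0.3,0.3,-3],[0,0,0],-1],[[0,0,-4],[0,0,0],-1],[[0,0,-3],[0,0,0],-1],[[0,0,-2],[0,0,0],-1],[[0,0,0],[0,0,0],-1]]'

```text
time_s: 22.42
tcp_pos: [0.5605, 0.0243, 0.227]
eef_rot: [-0.103, 1.573, 0.107]
contact_force: [0.3, -0.0, -0.3]
grip_width: 0.0358
```

```bash
python3 -c "
from h import *
R,t=st();print(rv(push(0)@R.T)); print(np.round((np.array([.5621,.0276,.1884])-t)*100,2))
p,d=cams.snapshot('side'); i=p[60:330,100:420,::-1]; cv2.imwrite('pics/c8.png',cv2.resize(i,None,fx=2,fy=2,interpolation=cv2.INTER_CUBIC))
"
```

```text
t 22.43 tcp [0.5605 0.0243 0.227 ] j [ 0.54  0.45 -0.81  1.79  0.37  1.06 -0.27] F [ 0.3 -0.  -0.3] w 0.0358
 tip bed [  7.8   0.6 202. ] tcp bed [  7.8   0.7 227. ] axis bed [-0.002 -0.004 -1.   ] z bed [-0.008  1.    -0.004]
[-0.002 -0.005 -0.008]
[ 0.16  0.33 -3.86]
```

View pics/c8.png

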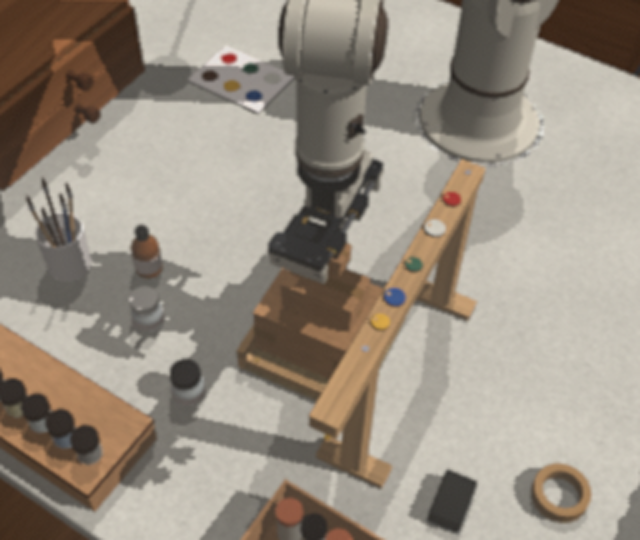

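Call:
arm_command --motion '[[[0.15,0.2,-1.5],[0.002,0.004,0.015],-1],[[0,0,-1],[0,0,0],-1],[[0,0,-0.8],[0,0,0],-1],[[0,0,-0.2],[0,0,0],-1],[[0,0,0],[0,0,0],-1]]'

```text
time_s: 23.1
tcp_pos: [0.563, 0.0268, 0.1932]
eef_rot: [-0.113, 1.573, 0.12]
contact_force: [0.5, -0.6, -0.7]
grip_width: 0.0359
```

```bash
python3 -c "
from h import *
R,t=st();print(rv(push(0)@R.T)); print(np.round((np.array([.5621,.0276,.1884])-t)*100,2))
"
```

```text
t 23.1 tcp [0.563  0.0268 0.1932] j [ 0.52  0.5  -0.79  1.81  0.41  1.   -0.29] F [ 0.5 -0.6 -0.7] w 0.0359
 tip bed [  5.6   3.4 168.2] tcp bed [  5.7   3.5 193.2] axis bed [-0.005 -0.005 -1.   ] z bed [-0.023  1.    -0.005]
[-0.004 -0.006 -0.023]
[-0.09  0.08 -0.48]
```

Call:
arm_command --motion '[[[-0.1,0.1,-0.2],[0,0,-0.01],-1],[[0,0,-0.15],[0,0,0],-1],[[0,0,-0.1],[0,0,0],-1],[[0,0,0],[0,0,0],-1]]'

```text
time_s: 23.6
tcp_pos: [0.562, 0.0277, 0.1887]
eef_rot: [-0.105, 1.574, 0.112]
contact_force: [-0.4, -0.1, 0.5]
grip_width: 0.0361
```

Call:
arm_command --motion '[[[0,0,0],[0,0,0],-0.1],[[0,0,0],[0,0,0],0.1],[[0,0,0],[0,0,0],0.3],[[0,0,0],[0,0,0],0.3]]'

```text
time_s: 24.1
tcp_pos: [0.562, 0.0277, 0.1888]
eef_rot: [-0.105, 1.573, 0.112]
contact_force: [0.2, 0.3, 0.3]
grip_width: 0.0593
```

```bash
python3 -c "
from h import *
R,t=st()
"
```

```text
t 24.1 tcp [0.562  0.0277 0.1888] j [ 0.51  0.5  -0.78  1.82  0.41  0.99 -0.3 ] F [0.2 0.3 0.3] w 0.0593
 tip bed [  4.5   2.5 163.8] tcp bed [  4.7   2.6 188.8] axis bed [-0.004 -0.005 -1.   ] z bed [-0.013  1.    -0.005]
```

Call:
arm_command --motion '[[[0,0,2],[0,0,0],0.3],[[0,0,4],[0,0,0],0.3],[[0,0,6],[0,0,0],0.3],[[-1,-4,5],[0,0,0],0.3],[[-1,-6,0],[0,0,0],0.3],[[-1,-6,0],[0,0,0],0.3],[[0,0,0],[0,0,0],0.3],[[0,0,0],[0,0,0],0.3]]'

```text
time_s: 25.1
tcp_pos: [0.5325, -0.1304, 0.3581]
eef_rot: [-0.105, 1.572, 0.112]
contact_force: [0.6, 0.4, -0.2]
grip_width: 0.0593
```

```bash
python3 -c "
from h import *
R,t=st(); topfit(.187); topfit(.155,tol=.003); bedfit()
i=cv2.imread('pics/tf_side_187.png')[60:330,100:420]; cv2.imwrite('pics/c9.png',cv2.resize(i,None,fx=2,fy=2,interpolation=cv2.INTER_CUBIC))
"
```

```text
t 25.1 tcp [ 0.5325 -0.1304  0.3581] j [ 0.87  0.29 -0.82  1.66  0.22  1.29  0.14] F [ 0.6  0.4 -0.2] w 0.0593
 tip bed [157.7 -46.6 333.1] tcp bed [157.8 -46.5 358.1] axis bed [-0.005 -0.004 -1.   ] z bed [-0.012  1.    -0.004]
scene 158 ((4.203493118286133, 1.8975448608398438), (60.313255310058594, 38.77836608886719), 2.302737236022949) z 0.18677098648569015 plane [-0.005  0.011  0.187]
side 243 ((4.906038284301758, 2.28131103515625), (60.10025405883789, 39.25600814819336), 2.080423355102539) z 0.18682804924771668 plane [ 0.    -0.008  0.187]
scene 267 ((4.186878204345703, 2.791748046875), (67.85537719726562, 105.32763671875), 89.5947036743164) z 0.15487650326848074 plane [-0.002 -0.007  0.155]
side 373 ((5.124839782714844, 4.318393707275391), (105.49259948730469, 66.44844818115234), 0.8529963493347168) z 0.15501134840557776 plane [ 0.004 -0.002  0.155]
scene 665 z 0.10508248658026624
 head x at y0 84.98272778961291 slope 0.0044331692294069325
 y ext [-56.28887581  63.11786009] x ext [-72.17695103  86.11047415]
side 796 z 0.10494279898487205
 head x at y0 86.34870612772967 slope 0.008743591796933957
 y ext [-54.65179731  64.42472035] x ext [-57.3591041   87.07281263]
```

View pics/c9.png

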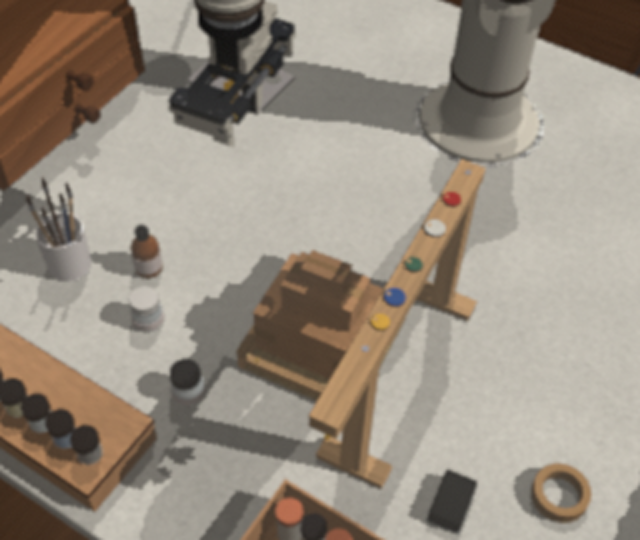

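```bash
python3 -c "
from h import *
print(bot.finish_job())"
```

```text
the job is handed in; nothing more can be done
None
```

The job is handed in at about 25 s of the 72 s allowed. `finish_job` reports no verdict, so the results below are my own last checks.

**What I did:** I tipped the carton with the gripper leaned back about 45°. It kicked back and landed about 50 mm short of the back ledge, turned about 0.15 rad. Pushing on its foot end with both fingertips squared it and slid it home, ending with about 15 N against the ledge. I then placed the larger box on the carton and the smallest box on that.

**Last checks in bed coordinates, after releasing and drawing the arm back:**

| Item | Top height | Position | Angle |
|---|---|---|---|
| Carton | 105 mm | head end at x about 85–86 mm (edge fit), ledge at 87.5 mm | square to about 0.01 rad |
| Larger box | 155 mm | centre (4.7, 3) mm; carton centre about (7, 3) mm | 0.4° off lengthwise in one view, 0.9° in the other |
| Smallest box | 187 mm | centre (4.5, 2) mm | about 2° |

- **Flatness and contact:** both boxes read flat to about 0.01 rad, and the force on the tool was down to noise.
- **Bystanders and rail:** in the last picture the rail, jars and other things look undisturbed. I did not re-measure them.
- **Disagreements:** the two cameras differ by about 1–2 mm. The 1–2 mm gap they show at the ledge is within their error and well under the 6 mm limit. No check failed.

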